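Stack three odd pickling stones into a level tower

ROBOT

A 6-joint arm with a two-finger parallel gripper is mounted at the origin on the work surface. World frame = base frame: x ahead of the robot, y to its left, z up, the work surface at z = 0. Lengths are in m, angles in rad, forces in N, time in s.
With the tool pointing down it reaches from about 0.275 to 0.75 m from the base axis. Payload 10.2 kg.
Tool frame: the origin (TCP) lies at the very end of the fingers, on their centre line; the grasp point (between the pads) lies 19 mm behind it (ctrl.grip_depth is the distance from the TCP to the grasp point, in m); z points along the fingers, y is the line along which they close (so a half turn about z gives the same grasp; the last joint's range is limited). The gripper opens to 88 mm and grips with 3 to 60 N. Pads are 18 mm wide; open, the fingers measure 123 mm over their backs; the gripper's body (75 mm by 187 mm) begins 45 mm behind the grasp point.
Start: joints at [-1.374, 0.313, 1.498, -0, 1.331, -0.223], TCP at [0.214, -0.479, 0.239] pointing down, gripper open.
Joint ranges: [-2.94, 2.94], [-0.97, 2.17], [0.19, 2.56], [-1.23, 4.37], [0.02, 3.11], [-2.88, 2.88]. Speed limits (rad/s): [2.39, 2.39, 3.01, 3.14, 3.14, 3.14].

INTERFACE

Orientations are given as a 3x3 rotation matrix whose columns are the frame's x, y, z axes.
In Python, from rig import ctrl gives the robot as it stands.
- The arm moves only by the shell command python3 jog.py 'ROWS' [OPENING] [FORCE]. ROWS is a JSON list of rows, 1 to 8 of them, each of 4 numbers: dx, dy, dz in m, then a turn about the tool's z in rad; each row is the pose to reach, as a shift and turn from the pose commanded when the command began, along the tool's axes at that moment; what a row does not reach only later rows make up. A row lasts 1/12 s, in which the tool goes at most 0.0417 m and 0.125 rad, less where a joint would pass 70% of its speed; a pose out of reach is approached as far as the arm can. OPENING is the opening from 0.0 (shut) to 1.0 (fully open), set as the command begins (- or left out keeps the last). The fingers move at their own pace and stop on an object; FORCE is the grip in N (left out, the last holds). Time passes only in rows, so rows that do not move let the fingers close. It prints the time, the measured TCP pose, the force, the opening and the grip force at its end. Input that does not fit is refused with a message, and nothing moves.
- ctrl.observe(): the state, without advancing time (a new reading comes with each control period).
- ctrl.snapshot(name): name is "scene" or "top" or "wrist"; returns the picture (384x512x3 uint8, red, green, blue); there is no depth.
- ctrl.camera_params(name): a dict with "camera_matrix" (3x3 intrinsics, pixels), "T" (4x4, takes a point from camera to world coordinates). Camera axes: x right, y down, z forward; pixel columns grow to the right and rows downward; lengths in m; the calibration is good to about 2 mm. A picture is of the moment at which its call begins: read the wrist's pose just before it. camera_params takes no time and is no camera call; for the wrist camera it gives the pose at the moment of the call.
- ctrl.close_job(): hands the job in; it is judged then, once.
The state is a dict: "t": time; "joint_positions": joint angles; "joint_velocities": joint speeds; "joint_efforts": joint torques, N m; "position": TCP position; "eef_rot": TCP orientation; "force": force on the tool from outside, world axes, zero at the start; "moment": the same for the moment, N m; "opening": opening from 0.0 (shut) to 1.0 (fully open); "gripper_force": force on a finger pad.
Only numpy, scipy, OpenCV 4.12 (cv2) and the standard library are available. Lean on these libraries where they do the work, as an engineer would, in place of code of your own. Each camera call takes 0.05 s, during which the arm holds its last target. There are 200 camera calls.

TASK

The pickle bowl needs weighting down: stack the three odd-shaped stones as one tower in the middle of the wooden lid that covers the white bowl, the dark stone first, then the reddish wedge, then the cream stone. Lay the wedge so that it cancels the slope of the dark stone and turn the cream stone over so that it lies level on its big flat face with its ridge up; set each stone down gently, never letting it drop. Leave the tower standing by itself, and do not push the jars or the pepper mill about.

Things in the scene. Friction and masses are not known exactly. Their poses are not given: they have to be found in the camera images.
- base_stone: dark grey stone, 0.4 to 0.6 kg, a prism 56 mm wide with flat parallel sides (y = +-28) to grip. Origin: centre of its flat underside, z up, x along its length; underside x -41 to 41. Its flat top slopes up 10 degrees towards +x: height 37.6 mm at x = 0, 30 at x = -43 (thin end), 45.5 at x = 45 (thick end). Starts on its underside on the worktop.
- wedge_stone: reddish wedge of stone, 0.2 to 0.3 kg, 46 mm wide with flat parallel sides (y = +-23) to grip. Origin: centre of its flat underside, z up, x along its length; underside x -34 to 33. Flat top slopes up 10 degrees towards +x: height 30 mm at x = 0, 23.7 at x = -36, 36.3 at x = 36. Starts on its underside. With its thick end over the dark stone's thin end its top comes level.
- cap_stone: cream stone, 0.25 to 0.37 kg, a prism 44 mm wide with flat parallel sides (y = +-22) to grip. Origin: centre of its big flat face, z from there towards the ridge, x lengthwise. Outline x, z (mm): (-36, 0), (34, 0), (39.6, 31.5), (4.9, 51.5), (-32, 30). Starts upside down on the roof facet (39.6, 31.5)-(4.9, 51.5), z axis 150 degrees from up. Centre of mass near x = 2, z = 21.
- cap_end (a point): centre of the cream stone's end facet (34, 0)-(39.6, 31.5). From the start a turn of 70 degrees about the stone's y axis stands it steadily on this facet (x axis then 10 degrees from straight down, 70 mm tall); a further 80 degrees the same way brings the big flat face down. Set on its end, it can be taken again from the other side to finish the turn. Axes as the stone's.
- bowl: white porcelain bowl, fixed to the worktop, origin at the centre of its foot; rim 78 mm in radius, 50 mm high; it is covered by a round beech lid 66 mm in radius whose flat top is 62 mm above the worktop
- lid_top (a point): centre of the top face of the beech lid, 62 mm above the worktop
- jar1: bystander: upright glass jar with a red lid, 44 mm in diameter, 75 mm high, origin at the centre of its underside; loose
- jar2: bystander: upright glass jar with a red lid, 44 mm in diameter, 75 mm high, origin at the centre of its underside; loose
- jar3: bystander: upright glass jar with a red lid, 44 mm in diameter, 75 mm high, origin at the centre of its underside; loose
- mill: bystander: dark wooden pepper mill, 46 mm in diameter, 88 mm high, origin at the centre of its underside; loose

How it is judged:
By the outcome, as a careful person would: the job done as asked, in the order asked, and still so for the second after the job is handed in, with the robot touching nothing.
It also fails if it takes over 72 s, if anything falls off the work surface, if the arm or the gripper's body presses on something with over 40 N, if the wrist force passes 120 N, or if a joint passes its speed limit or range.

## Working session

There is one attempt and no reset: what is moved stays moved. The work goes in short steps, Python scripts to look and compute and a shell command to move; the robot and the scene stay as the last step left them, time stands still between calls to the robot, and variables do not carry over. Pictures are saved under pics/ and viewed, at most 10 in all, crops included, and the job is handed in when it is done.

```bash
ls; mkdir -p pics
cat > h.py <<'E'
import numpy as np, cv2
from rig import ctrl
def snap(n,f=None):
    P=ctrl.camera_params(n); im=ctrl.snapshot(n)
    if f: cv2.imwrite('pics/'+f,cv2.cvtColor(im,cv2.COLOR_RGB2BGR))
    return im,P
def cast(P,uv,z):
    uv=np.atleast_2d(uv).astype(float); K=P['camera_matrix'];T=np.array(P['T'])
    d=np.c_[uv,np.ones(len(uv))]@np.linalg.inv(K).T@T[:3,:3].T
    o=T[:3,3]; return o+d*((z-o[2])/d[:,2])[:,None]
def tri(obs):
    A=np.zeros((3,3));b=np.zeros(3)
    for P,uv in obs:
        T=np.array(P['T']);d=T[:3,:3]@np.linalg.inv(P['camera_matrix'])@[*uv,1.];d/=np.linalg.norm(d)
        M=np.eye(3)-np.outer(d,d);A+=M;b+=M@T[:3,3]
    return np.linalg.solve(A,b)
def proj(P,X):
    T=np.array(P['T']);c=(np.atleast_2d(X)-T[:3,3])@T[:3,:3];q=c@np.array(P['camera_matrix']).T;return q[:,:2]/q[:,2:]
E
python3 - <<'E'
from h import *
a,P=snap('top','top0.png');b,Q=snap('scene','scene0.png')
print(P,Q)
s=ctrl.observe();print(s['position'],s['eef_rot'],s['opening'])
E
```

```text
jog.py
pics
rig.py
{'camera_matrix': array([[470.56008727,   0.        , 262.04491521],
       [  0.        , 470.56008727, 191.24104906],
       [  0.        ,   0.        ,   1.        ]]), 'T': array([[-0.02679202, -0.992391  ,  0.12017608,  0.41012432],
       [-0.99946309,  0.02432478, -0.02195062,  0.00457177],
       [ 0.01886034, -0.12069966, -0.99250989,  1.24918503],
       [ 0.        ,  0.        ,  0.        ,  1.        ]])} {'camera_matrix': array([[389.80785384,   0.        , 252.05007745],
       [  0.        , 389.80785384, 193.78157233],
       [  0.        ,   0.        ,   1.        ]]), 'T': array([[ 0.87180782,  0.31806778, -0.37253727,  0.9526969 ],
       [ 0.48967372, -0.58616923,  0.64546517, -0.66260584],
       [-0.01306821, -0.74514329, -0.66677635,  0.76157775],
       [ 0.        ,  0.        ,  0.        ,  1.        ]])}
[ 0.21391566 -0.47921151  0.23825353] [[ 9.13199503e-01  4.07512734e-01 -2.00045962e-04]
 [ 4.07512705e-01 -9.13198915e-01  1.06638387e-03]
 [ 2.51883249e-04 -1.05534249e-03 -9.99999411e-01]] 1.0009545974708542
```
View pics/top0.png

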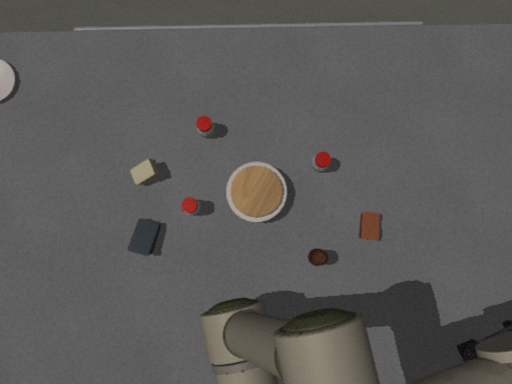

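View pics/scene0.png

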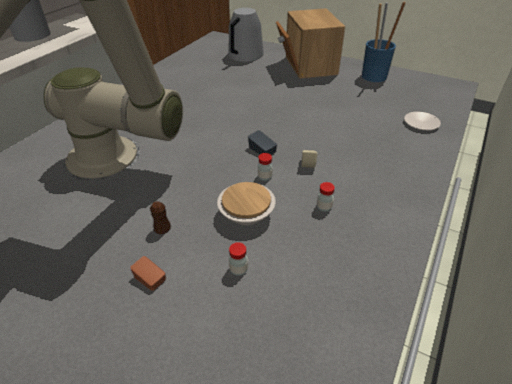

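Run:
```python
from h import *
P=ctrl.camera_params('top');Q=ctrl.camera_params('scene')
pts={'lid':((257,191),.062),'base':((145,237),.037),'wedge':((371,226),.03),'cap':((144,172),.05),'j1':((204,125),.075),'j2':((190,206),.075),'j3':((322,161),.075),'mill':((318,257),.088)}
sc={'lid':(246,200),'base':(262,143),'wedge':(148,272),'cap':(309,157),'j1':(327,189),'j2':(265,160),'j3':(237,252),'mill':(159,209)}
for k,(uv,z) in pts.items(): print(k,cast(P,uv,z)[0].round(3),'tri',tri([(P,uv),(Q,sc[k])]).round(3))
W=ctrl.camera_params('wrist');s=ctrl.observe()
R=np.array(s['eef_rot']);T=np.array(W['T']);print(W['camera_matrix']);print((R.T@T[:3,:3]).round(3),(R.T@(T[:3,3]-s['position'])).round(4))
```

```text
lid [ 0.555 -0.009  0.062] tri [ 0.556 -0.009  0.055]
base [0.447 0.28  0.037] tri [0.448 0.282 0.027]
wedge [ 0.46  -0.303  0.03 ] tri [ 0.461 -0.303  0.025]
cap [0.613 0.28  0.05 ] tri [0.616 0.285 0.028]
j1 [0.726 0.122 0.075] tri [0.731 0.124 0.065]
j2 [0.52  0.159 0.075] tri [0.522 0.162 0.063]
j3 [ 0.626 -0.176  0.075] tri [ 0.629 -0.177  0.061]
mill [ 0.385 -0.154  0.088] tri [ 0.385 -0.157  0.069]
[[264.38918301   0.         261.39385611]
 [  0.         264.38918301 190.2449903 ]
 [  0.           0.           1.        ]]
[[ 0.001 -0.96  -0.279]
 [ 1.     0.     0.001]
 [-0.001 -0.279  0.96 ]] [ 0.0719  0.0007 -0.1467]
```
Wrist camera: mounted at tool x +0.072, 147 mm behind TCP, tilted toward -x (looking at TCP direction). Forward = (-0.279, 0, 0.96) in the tool frame. FOV: f=264 → wide, ~88° horizontal.

```bash
python3 jog.py '[[0.24,-0.06,0.06,0],[0.24,-0.06,0.06,0],[0.24,-0.06,0.06,0],[0.24,-0.06,0.06,0],[0.24,-0.06,0.06,0],[0.24,-0.06,0.06,0],[0.24,-0.06,0.06,0]]'
```

```bash
cat > shot.py <<'E'
import sys,pickle
from h import *
n=sys.argv[1]; im,P=snap('wrist',n+'.png'); s=ctrl.observe()
pickle.dump((im,P,s['position'],s['eef_rot']),open(n+'.pkl','wb')); print(n,s['t'],np.round(s['position'],4))
E
python3 shot.py w1
python3 jog.py '[[0.30,-0.06,0.06,0],[0.30,-0.06,0.06,0],[0.30,-0.06,0.06,0]]'
python3 shot.py w2
```

```text
t: 0.68
position: [0.4117, -0.3224, 0.1769]
eef_rot: [[0.911, 0.412, -0.001], [0.412, -0.911, 0.003], [0.0, -0.003, -1.0]]
force: [0.2, 0.3, -0.7]
opening: 1.002
gripper_force: 0.0
w1 0.7333 [ 0.4106 -0.3239  0.1774]
t: 0.98
position: [0.5092, -0.2561, 0.1547]
eef_rot: [[0.914, 0.405, 0.0], [0.405, -0.914, -0.001], [0.0, 0.001, -1.0]]
force: [-0.1, -0.9, 0.8]
opening: 1.003
gripper_force: 0.0
w2 1.0333 [ 0.5131 -0.2513  0.1529]
```

View pics/w2.png

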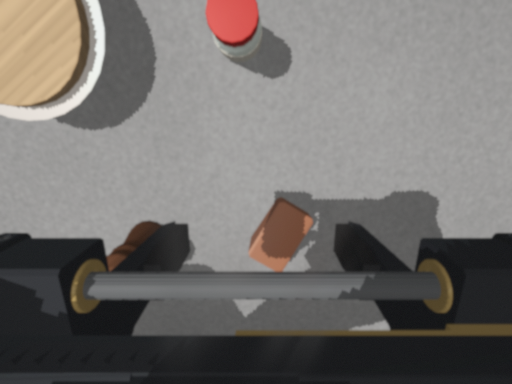

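Run:
```python
from h import *
import pickle
out=[]
for n in('w1','w2'):
    im,P,p,R=pickle.load(open(n+'.pkl','rb'))
    h=cv2.cvtColor(im,cv2.COLOR_RGB2HSV); m=(((h[...,0]<14)&(h[...,1]>90)&(h[...,2]>40)&(h[...,1]<215))*255).astype(np.uint8)
    uv=proj(P,[0.461,-.303,.02])[0]; print(n,uv)
    k,l,st,c=cv2.connectedComponentsWithStats(m)
    i=min(range(1,k),key=lambda i:np.hypot(*(c[i]-uv)) if st[i,4]>300 else 1e9); print(st[i],c[i])
    q=cv2.approxPolyDP(cv2.findContours((l==i).astype(np.uint8),0,1)[0][0],3,True)[:,0]; print(q.tolist())
    x,y=int(uv[0])-55,int(uv[1])-55; x=max(x,0);y=max(y,0)
    cr=cv2.resize(im[y:y+110,x:x+100],(400,440),interpolation=cv2.INTER_CUBIC); print('crop',x,y); out.append(cr)
cv2.imwrite('pics/wc.png',cv2.cvtColor(np.hstack(out),cv2.COLOR_RGB2BGR))
```

```text
w1 [263.2735956  131.19481304]
[ 231   93   65   75 2727] [263.12394573 130.45471214]
[[266, 93], [260, 96], [231, 144], [232, 150], [259, 167], [268, 162], [295, 118], [293, 111]]
crop 208 76
w2 [280.36689944 234.20598523]
[ 250  199   63   73 2710] [279.53800738 234.65092251]
[[278, 199], [254, 234], [250, 255], [281, 271], [312, 220]]
crop 225 179
```

View pics/wc.png

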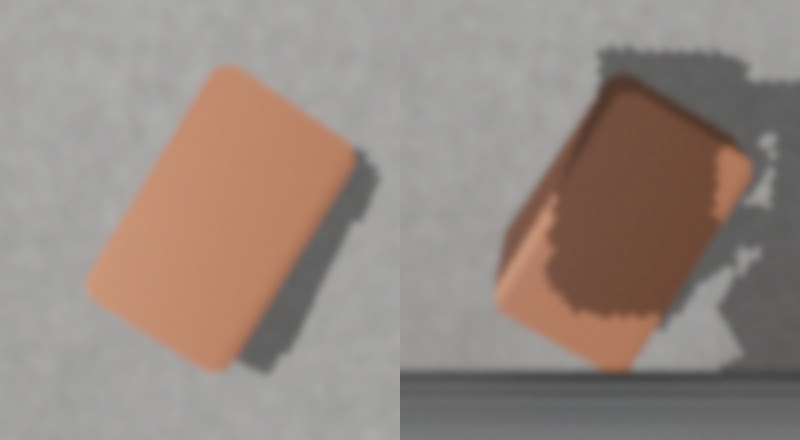

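Run:
```python
from h import *
import pickle
P1=pickle.load(open('w1.pkl','rb'))[1];P2=pickle.load(open('w2.pkl','rb'))[1]
C={'top':((263.5,92.5),(281.5,200.5)),'right':((296.7,113.5),(312.5,220.2)),'bot':((261.7,169),(279.5,272)),'left':((230,147.2),(249.2,254))}
for k,(a,b) in C.items():
  X=tri([(P1,a),(P2,b)]);print(k,X.round(4),cast(P1,a,.03)[0].round(4),cast(P2,b,.03)[0].round(4), (proj(P1,X)-a).round(1))
```

```text
top [ 0.4985 -0.2865  0.0191] [ 0.4976 -0.2865  0.03  ] [ 0.5017 -0.2845  0.03  ] [[ 0.3 -0.1]]
right [ 0.4932 -0.328   0.0241] [ 0.493  -0.3275  0.03  ] [ 0.4948 -0.3256  0.03  ] [[-0.2  0. ]]
bot [ 0.4239 -0.318   0.0358] [ 0.4228 -0.3184  0.03  ] [ 0.4207 -0.32    0.03  ] [[ 0.1 -0. ]]
left [ 0.4318 -0.2768  0.037 ] [ 0.4307 -0.2764  0.03  ] [ 0.428  -0.2781  0.03  ] [[ 0. -0.]]
```

```bash
python3 jog.py '[[0.07,-0.30,-0.05,0],[0.07,-0.30,-0.05,0],[0.07,-0.30,-0.05,0],[0.07,-0.30,-0.05,0],[0.07,-0.30,-0.05,0],[0.07,-0.30,-0.05,0],[0.07,-0.30,-0.05,0],[0.07,-0.30,-0.05,0]]' | head -2
python3 shot.py w3
python3 jog.py '[[0.04,-0.16,0,0],[0.04,-0.16,0,0],[0.04,-0.16,0,0],[0.04,-0.16,0,0]]' | head -2
python3 shot.py w4
python3 jog.py '[[0.0,-0.06,0,0],[0.0,-0.06,0,0],[0,-0.06,0,0]]'
python3 shot.py w5
python3 - <<'E'
import cv2,numpy as np
cv2.imwrite('pics/m1.png',np.vstack([np.hstack([cv2.resize(cv2.imread(f'pics/{n}.png'),(400,300),interpolation=cv2.INTER_AREA) for n in r]) for r in(('w3','w4'),('w5','w5'))]))
E
```

```text
t: 1.7
position: [0.4493, 0.0488, 0.2058]
w3 1.75 [0.4492 0.0502 0.2061]
t: 2.08
position: [0.4215, 0.2097, 0.205]
w4 2.1333 [0.4199 0.215  0.205 ]
t: 2.38
position: [0.3965, 0.2652, 0.2048]
eef_rot: [[0.912, 0.41, -0.0], [0.41, -0.912, 0.0], [0.0, -0.0, -1.0]]
force: [0.3, 0.6, 0.2]
opening: 1.0
gripper_force: 0.0
w5 2.4333 [0.3973 0.2638 0.2047]
```

View pics/m1.png

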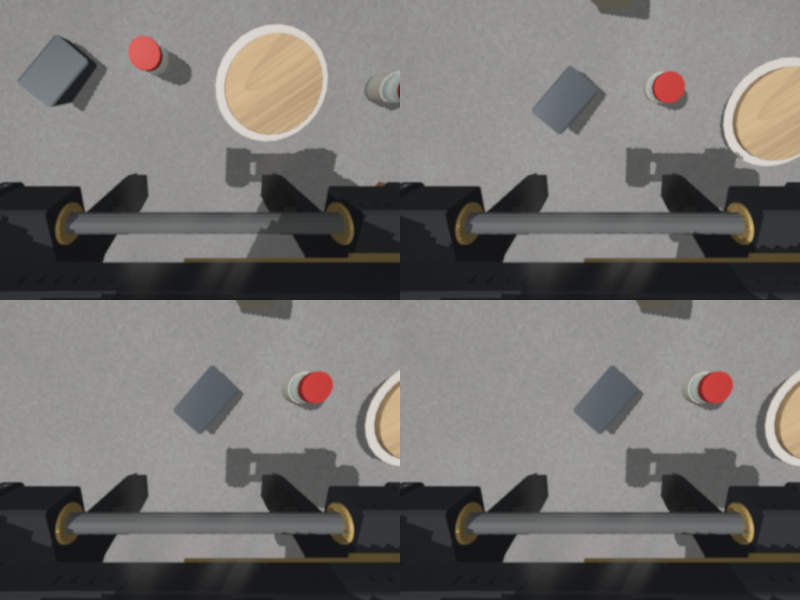

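Run:
```python
from h import *
import pickle
D={n:pickle.load(open(n+'.pkl','rb')) for n in('w2','w3','w4','w5')}
crops=[]
for n in('w3','w4','w5'):
    im,P,_,_=D[n]; f=cv2.GaussianBlur(im,(3,3),0).astype(int)
    m=((f[...,2]-f[...,0]>8)).astype(np.uint8)
    uv=proj(P,[.448,.281,.02])[0]
    k,l,st,c=cv2.connectedComponentsWithStats(m)
    i=min(range(1,k),key=lambda i:np.hypot(*(c[i]-uv)) if st[i,4]>300 else 1e9)
    q=cv2.approxPolyDP(cv2.findContours((l==i).astype(np.uint8),0,1)[0][0],3,True)[:,0]
    print(n,uv.round(0),st[i].tolist(),c[i].round(1),q.tolist())
    x,y=max(int(uv[0])-50,0),max(int(uv[1])-55,0);print('crop',x,y)
    crops.append(cv2.resize(np.clip(im[y:y+110,x:x+100].astype(float)*1.5,0,255).astype(np.uint8),(260,286),interpolation=cv2.INTER_CUBIC))
cv2.imwrite('pics/bc.png',cv2.cvtColor(np.hstack(crops),cv2.COLOR_RGB2BGR))
im,P,_,_=D['w3']
h=cv2.cvtColor(im,cv2.COLOR_RGB2HSV);m=((h[...,0]<25)&(h[...,0]>8)&(h[...,1]>60)&(h[...,2]>110)).astype(np.uint8)
m[:, :270]=0;m[190:]=0
k,l,st,c=cv2.connectedComponentsWithStats(m);i=1+st[1:,4].argmax()
ct=max(cv2.findContours((l==i).astype(np.uint8),0,1)[0],key=len)[:,0]
for z in(.05,.055,.062):
    X=cast(P,ct,z);(cx,cy),r=cv2.minEnclosingCircle((X[:,:2]*1000).astype(np.float32))
    A=np.c_[X[:,:2],np.ones(len(X))];s=np.linalg.lstsq(A,(X[:,:2]**2).sum(1),rcond=None)[0];print('lid',z,cx,cy,r,s[:2]/2,np.sqrt(s[2]+(s[:2]**2).sum()/4))
```

```text
w3 [81. 95.] [24, 46, 89, 89, 4275] [68.5 90.8] [[73, 46], [24, 103], [61, 134], [69, 133], [112, 81], [110, 75]]
crop 31 39
w4 [216. 130.] [170, 86, 82, 85, 3647] [210.7 127.9] [[220, 86], [214, 87], [170, 140], [203, 170], [251, 117]]
crop 165 74
w5 [266. 129.] [223, 85, 81, 85, 3550] [263.4 127.5] [[273, 85], [223, 139], [254, 169], [303, 117]]
crop 215 74
lid 0.05 557.6129760742188 -9.813015937805176 67.91144561767578 [ 0.55775429 -0.00988411] 0.06708829185594728
lid 0.055 556.9092407226562 -8.369274139404297 66.78919982910156 [ 0.55704832 -0.00843918] 0.06597958538336206
lid 0.062 555.9241943359375 -6.348027229309082 65.21791076660156 [ 0.55605996 -0.00641628] 0.06442739632174754
```

View pics/bc.png

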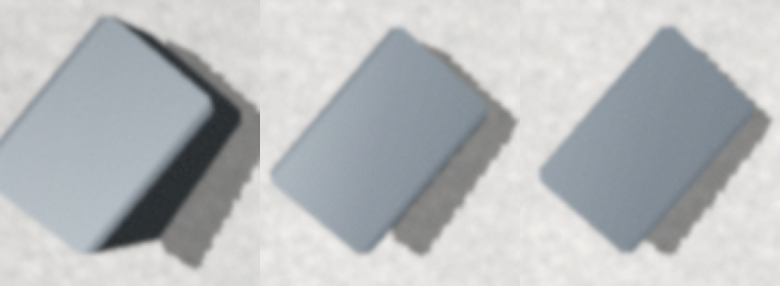

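Run:
```python
from h import *
import pickle
P3,P4,P5=[pickle.load(open(n+'.pkl','rb'))[1] for n in('w3','w4','w5')]
C={'top':((72.5,45.2),(217.7,84),(271.9,84)),'right':((111.8,78.6),(252.3,115.5),(306.2,117.1)),'bot':((63.7,135.9),(204.2,171.3),(256.2,170.9)),'left':((24,103.5),(169.2,140.2),(222.7,140.9))}
G={}
for k,(a,b,c) in C.items():
  X=tri([(P3,a),(P4,b),(P5,c)]);G[k]=X;print(k,X.round(4), [(proj(P,X)-q).round(1).tolist() for P,q in((P3,a),(P4,b),(P5,c))])
m=lambda a,b:(G[a]+G[b])/2
e=m('left','bot')-m('top','right');w=m('left','top')-m('bot','right')
print(np.mean(list(G.values()),0),np.linalg.norm(e),np.degrees(np.arctan2(e[1],e[0])),np.linalg.norm(w),np.degrees(np.arctan2(w[1],w[0])))
```

```text
top [0.4968 0.2961 0.0291] [[[-0.1, -0.3]], [[0.1, 0.3]], [[-0.1, -0.0]]]
right [0.481  0.2456 0.0334] [[[-0.2, 0.2]], [[0.6, 0.8]], [[-0.4, -1.0]]]
bot [0.4008 0.2728 0.0457] [[[-0.1, 0.3]], [[0.2, -0.2]], [[-0.1, -0.1]]]
left [0.4173 0.3223 0.0433] [[[-0.1, 0.2]], [[0.3, 0.5]], [[-0.1, -0.7]]]
[0.44897179 0.28419664 0.03786621] 0.08525619491845983 161.51469714381372 0.05271668740452187 72.15264237497972
```

```bash
python3 jog.py '[[0.0554,0.0035,0.08,0.738],[0.0554,0.0035,0.12,0.738],[0.0554,0.0035,0.13,0.738],[0.0554,0.0035,0.13,0.738],[0.0554,0.0035,0.13,0.738],[0.0554,0.0035,0.13,0.738],[0.0554,0.0035,0.13,0.738]]' 1.0
python3 jog.py '[[0,0,0,0]]'
```

```text
t: 3.02
position: [0.4503, 0.2813, 0.0743]
eef_rot: [[0.948, -0.319, -0.001], [-0.319, -0.948, -0.001], [-0.0, 0.001, -1.0]]
force: [0.3, 0.1, 0.2]
opening: 0.999
gripper_force: 0.0
t: 3.1
position: [0.4501, 0.2818, 0.0748]
eef_rot: [[0.95, -0.311, 0.0], [-0.311, -0.95, -0.0], [0.0, 0.0, -1.0]]
force: [-0.3, -0.3, -0.4]
opening: 1.0
gripper_force: 0.0
```

```bash
python3 jog.py '[[0,-0.002,0.035,0],[0,-0.002,0.062,0],[0,-0.002,0.0685,0],[0,-0.002,0.0685,0]]' | head -4
python3 jog.py '[[0,0,0,0],[0,0,0,0],[0,0,0,0],[0,0,0,0],[0,0,0,0],[0,0,0,0]]' 0.55 25
```

```text
t: 3.43
position: [0.4494, 0.2842, 0.0051]
eef_rot: [[0.95, -0.311, -0.003], [-0.311, -0.95, -0.001], [-0.002, 0.002, -1.0]]
force: [0.9, -0.7, -0.2]
t: 3.93
position: [0.4501, 0.2852, 0.0069]
eef_rot: [[0.95, -0.312, 0.001], [-0.312, -0.95, 0.0], [0.001, -0.0, -1.0]]
force: [-0.7, -1.2, 5.5]
opening: 0.631
gripper_force: 25.0
```

```bash
python3 jog.py '[[0,0,-0.01,0],[0,0,-0.04,0],[0,0,-0.08,0],[0,0,-0.12,0],[0,0,-0.12,0],[0,0,-0.12,0]]'
python3 - <<'E'
from h import *
im,P=snap('top','top1.png')
h=cv2.cvtColor(im,cv2.COLOR_RGB2HSV);m=((h[...,0]<25)&(h[...,0]>8)&(h[...,1]>60)&(h[...,2]>90)).astype(np.uint8)
k,l,st,c=cv2.connectedComponentsWithStats(m);i=min(range(1,k),key=lambda i:np.hypot(*(c[i]-[257,191])) if st[i,4]>500 else 1e9)
ct=max(cv2.findContours((l==i).astype(np.uint8),0,1)[0],key=len)[:,0];print(st[i],c[i])
X=cast(P,ct,.062);s=np.linalg.lstsq(np.c_[X[:,:2],np.ones(len(X))],(X[:,:2]**2).sum(1),rcond=None)[0];L=s[:2]/2;print('lid',L,np.sqrt(s[2]+(s[:2]**2).sum()/4))
o=ctrl.observe();R=np.array(o['eef_rot']);p=o['position'];print(p,o['force'],R.T@(np.array([*(L+[0.556,-.0065])/2,.12])-p))
E
```

```text
t: 4.43
position: [0.4503, 0.2854, 0.1278]
eef_rot: [[0.95, -0.313, 0.003], [-0.313, -0.95, 0.001], [0.003, -0.002, -1.0]]
force: [-0.6, -0.5, -5.7]
opening: 0.634
gripper_force: 25.0
[ 231  166   52   51 2078] [256.1626564  190.91145332]
lid [ 0.55549889 -0.00683834] 0.06444493709874709
[0.44929693 0.28497663 0.1258409 ] [-0.24556121 -0.06535708 -5.67852019] [0.19233884 0.2437116  0.00582698]
```

```bash
python3 jog.py '[[0.1923,0.2437,-0.01,0],[0.1923,0.2437,-0.01,0],[0.1923,0.2437,-0.01,0],[0.1923,0.2437,-0.01,0],[0.1923,0.2437,-0.01,0],[0.1923,0.2437,-0.01,0],[0.1923,0.2437,-0.01,0],[0.1923,0.2437,-0.01,0]]' |head -3
python3 jog.py '[[0,0,0.01,0],[0,0,0.03,0],[0,0,0.03,0],[0,0,0.03,0]]'
python3 -c "
from h import *
o=ctrl.observe();print(np.array(o['eef_rot']).T@(np.array([.5557,-.0066,.069])-o['position']))"
```

```text
t: 5.15
position: [0.5563, -0.0108, 0.1339]
eef_rot: [[0.949, -0.316, -0.003], [-0.316, -0.949, -0.0], [-0.003, 0.001, -1.0]]
t: 5.48
position: [0.5548, -0.0056, 0.1041]
eef_rot: [[0.95, -0.312, -0.005], [-0.312, -0.95, 0.001], [-0.005, 0.0, -1.0]]
force: [-0.3, 0.2, -3.2]
opening: 0.632
gripper_force: 25.0
[0.00139964 0.00064071 0.035044  ]
```

Now lower gently to touch.

```bash
python3 jog.py '[[0.001,0.0005,0.01,0],[0.001,0.0005,0.02,0],[0.001,0.0005,0.026,0],[0.001,0.0005,0.028,0],[0.001,0.0005,0.030,0],[0.001,0.0005,0.031,0]]' | head -5
python3 jog.py '[[0,0,0.001,0],[0,0,0.002,0],[0,0,0.003,0]]' | head -5
python3 jog.py '[[0,0,0.001,0],[0,0,0.002,0],[0,0,0.0025,0]]' | head -5
```

```text
t: 5.98
position: [0.5571, -0.0072, 0.0751]
eef_rot: [[0.95, -0.313, 0.0], [-0.313, -0.95, -0.0], [0.0, -0.0, -1.0]]
force: [0.2, 0.2, -4.0]
opening: 0.636
t: 6.23
position: [0.5572, -0.0073, 0.0724]
eef_rot: [[0.95, -0.313, 0.001], [-0.313, -0.95, -0.0], [0.001, -0.0, -1.0]]
force: [-0.5, -0.6, -4.5]
opening: 0.636
t: 6.48
position: [0.557, -0.0073, 0.0695]
eef_rot: [[0.95, -0.313, -0.0], [-0.313, -0.95, 0.0], [-0.0, 0.0, -1.0]]
force: [0.4, -0.2, -5.7]
opening: 0.632
```

```bash
python3 jog.py '[[-0.001,-0.0005,0.001,0],[-0.001,-0.0005,0.0015,0],[-0.001,-0.0005,0.0015,0]]' | head -5
python3 jog.py '[[0,0,0.0005,0],[0,0,0.001,0]]' | head -5
```

```text
t: 6.73
position: [0.5566, -0.0067, 0.0689]
eef_rot: [[0.95, -0.313, 0.001], [-0.313, -0.95, -0.001], [0.001, 0.0, -1.0]]
force: [-1.9, -2.4, 4.5]
opening: 0.635
t: 6.9
position: [0.5566, -0.0067, 0.0688]
eef_rot: [[0.95, -0.313, 0.001], [-0.313, -0.95, -0.001], [0.001, 0.0, -1.0]]
force: [-7.6, -1.6, 19.3]
opening: 0.632
```

```bash
python3 jog.py '[[0,0,0,0],[0,0,-0.001,0],[0,0,-0.002,0],[0,0,-0.03,0],[0,0,-0.065,0],[0,0,-0.09,0]]' 1.0 | head -6
python3 jog.py '[[0,0.311,-0.01,-0.152],[0,0.311,-0.01,-0.152],[0,0.311,-0.01,-0.152],[0,0.311,-0.01,-0.152],[0,0.311,0,-0.152],[0,0.311,0.02,-0.152],[0,0.311,0.05,-0.152],[0,0.311,0.07,-0.152]]' | head -3
python3 jog.py '[[0,0,0,0]]'
python3 -c "
from h import *
o=ctrl.observe();print(np.array(o['eef_rot']).T@(np.array([.459,-.3018,.007])-o['position']))"
```

```text
t: 7.4
position: [0.5566, -0.0064, 0.1594]
eef_rot: [[0.95, -0.313, 0.001], [-0.313, -0.95, -0.0], [0.001, -0.0, -1.0]]
force: [0.6, 0.4, 0.8]
opening: 0.998
gripper_force: 0.0
t: 8.07
position: [0.4608, -0.2996, 0.0967]
eef_rot: [[0.986, -0.167, 0.004], [-0.167, -0.986, -0.004], [0.005, 0.003, -1.0]]
t: 8.15
position: [0.4576, -0.2982, 0.0901]
eef_rot: [[0.985, -0.17, -0.006], [-0.17, -0.985, 0.005], [-0.006, -0.004, -1.0]]
force: [-0.7, -0.8, -1.9]
opening: 1.0
gripper_force: 0.0
[0.00257254 0.00364019 0.08310852]
```

```bash
python3 jog.py '[[0.0018,0.003,0.04,0],[0.0018,0.003,0.07,0],[0.0018,0.003,0.083,0],[0.0018,0.003,0.083,0],[0.0018,0.003,0.083,0]]' | head -4
python3 jog.py '[[0,0,0,0],[0,0,0,0],[0,0,0,0],[0,0,0,0],[0,0,0,0],[0,0,0,0]]' 0.4 10
python3 jog.py '[[0,0,-0.005,0],[0,0,-0.03,0],[0,0,-0.07,0],[0,0,-0.11,0],[0,0,-0.15,0],[0,0,-0.16,0]]'
```

```text
t: 8.57
position: [0.4626, -0.2989, 0.0127]
eef_rot: [[0.986, -0.165, -0.0], [-0.165, -0.986, 0.0], [-0.0, -0.0, -1.0]]
force: [-0.3, 0.1, 0.6]
t: 9.07
position: [0.4623, -0.2993, 0.0126]
eef_rot: [[0.986, -0.165, 0.0], [-0.165, -0.986, -0.0], [0.0, 0.0, -1.0]]
force: [-0.4, -1.2, 1.0]
opening: 0.567
gripper_force: 1.1
t: 9.57
position: [0.4636, -0.3004, 0.1788]
eef_rot: [[0.986, -0.165, 0.007], [-0.165, -0.986, -0.007], [0.008, 0.005, -1.0]]
force: [1.2, -0.2, -0.8]
opening: 0.52
gripper_force: 10.0
```

```bash
python3 jog.py '[[0.0432,-0.305,0,-1.0],[0.0432,-0.305,0,-1.0],[0.0432,-0.305,0,-1.0],[0.0432,-0.305,0,-1.0],[0.0432,-0.305,0,-1.0],[0.0432,-0.305,0,-1.0],[0.0432,-0.305,0,-1.0],[0.0432,-0.305,0,-1.0]]' 0.4 12 | head -5
python3 jog.py '[[0,0,0,-1.0],[0,0,0,-1.0],[0,0,0,-1.0],[0,0,0,-1.0],[0,0,0,-1.0],[0,0,0,-1.0],[0,0,0,-1.0],[0,0,0,-1.0]]' | head -3
python3 jog.py '[[0,0,0,-0.99],[0,0,0,-0.99],[0,0,0,-0.99],[0,0,0,-0.99],[0,0,0,-0.99],[0,0,0,-0.99],[0,0,0,-0.99],[0,0,0,-0.99]]'
python3 - <<'E'
from h import *
o=ctrl.observe();R=np.array(o['eef_rot']);print(np.degrees(np.arctan2(R[1,0],R[0,0])),o['force'],R.T@(np.array([.5566,-.0067,.13])-o['position']))
im,P=snap('scene');uv=proj(P,[.556,-.007,.13])[0];print(uv)
im2,Q=snap('top')
u,v=map(int,uv);a=cv2.resize(im[v-60:v+40,u-50:u+50],(500,500),interpolation=cv2.INTER_CUBIC)
cv2.imwrite('pics/s2.png',cv2.cvtColor(a,cv2.COLOR_RGB2BGR))
E
```

```text
t: 10.23
position: [0.5554, -0.001, 0.1717]
eef_rot: [[0.665, 0.747, -0.001], [0.747, -0.665, 0.001], [0.0, -0.002, -1.0]]
force: [0.5, -0.2, -1.9]
opening: 0.525
t: 10.9
position: [0.5548, -0.0055, 0.1716]
eef_rot: [[-0.266, 0.964, -0.002], [0.964, 0.266, 0.0], [0.001, -0.001, -1.0]]
t: 11.57
position: [0.5548, -0.0055, 0.1716]
eef_rot: [[-0.952, 0.307, -0.002], [0.307, 0.952, 0.0], [0.002, -0.0, -1.0]]
force: [0.3, 0.1, -1.5]
opening: 0.52
gripper_force: 12.0
162.1459816466726 [ 0.25973726  0.07888103 -1.52404461] [-0.0021527  -0.00062762  0.04157401]
[245.54451249 178.12108543]
```

View pics/s2.png

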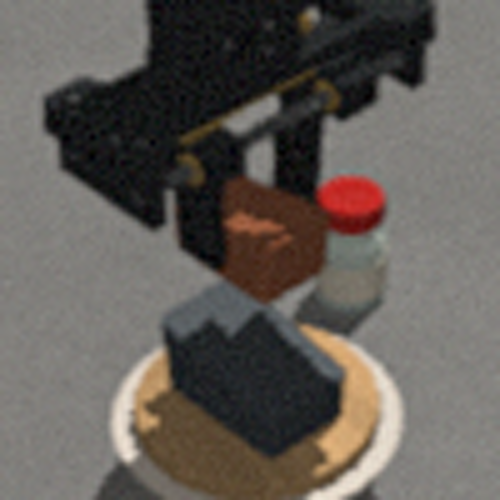

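```bash
python3 jog.py '[[-0.0018,-0.0006,0.015,0],[-0.0018,-0.0006,0.03,0],[-0.0018,-0.0006,0.04,0],[-0.0018,-0.0006,0.044,0],[-0.0018,-0.0006,0.047,0],[-0.0018,-0.0006,0.049,0],[-0.0018,-0.0006,0.049,0]]' 0.4 7 | grep -E 'pos|force'
python3 jog.py '[[0,0,0.001,0],[0,0,0.002,0],[0,0,0.003,0]]' | grep -E 'pos|force'
python3 jog.py '[[0,0,0.001,0],[0,0,0.002,0],[0,0,0.003,0]]' | grep -E 'pos|force'
```

```text
position: [0.5569, -0.0067, 0.1235]
force: [0.1, -0.2, -1.3]
gripper_force: 7.0
position: [0.5569, -0.0067, 0.1206]
force: [0.3, -0.3, -2.8]
gripper_force: 7.0
position: [0.5576, -0.0069, 0.118]
force: [4.1, -0.6, 1.0]
gripper_force: 7.0
```

```bash
python3 jog.py '[[0,0,0.001,0],[0,0,0.002,0],[0,0,0.002,0]]' 0.4 5| grep -E 'pos|force'
python3 jog.py '[[0,0,0.001,0],[0,0,0.002,0],[0,0,0.002,0]]' | grep -E 'pos|force'
python3 jog.py '[[0,0,0.001,0],[0,0,0.002,0],[0,0,0.002,0]]' | grep -E 'pos|force'
```

```text
position: [0.5569, -0.0068, 0.1153]
force: [3.0, -0.4, 0.9]
gripper_force: 5.0
position: [0.5569, -0.0067, 0.1135]
force: [1.7, -1.2, 2.3]
gripper_force: 5.0
position: [0.5569, -0.0067, 0.1119]
force: [0.2, -0.9, 6.8]
gripper_force: 5.0
```

```bash
python3 jog.py '[[0,0,0.0005,0],[0,0,0.001,0],[0,0,0.001,0]]' 0.4 3| grep -E 'pos|force'
python3 jog.py '[[0,0,0,0],[0,0,0,0]]' 0.56| grep -E 'pos|force|open'
python3 jog.py '[[0,0,0,0],[0,0,-0.002,0],[0,0,-0.004,0],[0,0,-0.03,0],[0,0,-0.07,0],[0,0,-0.10,0],[0,0,-0.11,0]]' 1.0 | grep -E 'pos|force'
python3 - <<'E'
from h import *
im,P=snap('scene','scene2.png');uv=proj(P,[.556,-.007,.1])[0]
print(uv);o=ctrl.observe();print(o['t'],o['position'],o['eef_rot'],o['joint_positions'])
E
```

```text
position: [0.5568, -0.0067, 0.1106]
force: [-0.2, -0.5, 4.8]
gripper_force: 3.0
position: [0.5563, -0.0065, 0.1098]
force: [-0.7, 0.8, 0.2]
opening: 0.557
gripper_force: 0.0
position: [0.558, -0.0069, 0.2252]
force: [0.7, -0.1, 0.5]
gripper_force: 0.0
[245.82409075 187.04048594]
14.55 [ 0.55803775 -0.00691042  0.22480892] [[-9.49941812e-01  3.12351407e-01  6.86678695e-03]
 [ 3.12348340e-01  9.49966387e-01 -1.54217162e-03]
 [-7.00491626e-03  6.79856204e-04 -9.99975234e-01]] [-2.22318725e-01  3.92493376e-01  1.42302914e+00  1.01745259e-05
  1.31903226e+00 -1.47544781e+00]
```

```bash
python3 jog.py '[[-0.0147,0.2438,0.0,0],[-0.0147,0.2438,0.0,0],[-0.0147,0.2438,0,0],[-0.0147,0.2438,0,0],[-0.0147,0.2438,0,0],[-0.0147,0.2438,0.02,0],[-0.0147,0.2438,0.02,0],[-0.0147,0.2438,0.02,0]]' | head -2
python3 shot.py c1
python3 jog.py '[[-0.02,0.07,0.04,0],[-0.02,0.07,0.04,0],[-0.02,0.07,0.04,0]]' | head -2
python3 shot.py c2
python3 - <<'E'
from h import *
import pickle
cr=[]
for n in('c1','c2'):
    im,P,_,_=pickle.load(open(n+'.pkl','rb'));uv=proj(P,[.614,.283,.03])[0];x,y=[max(int(t),0) for t in uv-55];print(n,uv,'crop',x,y)
    cr.append(cv2.resize(im[y:y+110,x:x+100],(400,440),interpolation=cv2.INTER_CUBIC))
cv2.imwrite('pics/cc.png',cv2.cvtColor(np.hstack(cr),cv2.COLOR_RGB2BGR))
E
```

```text
t: 15.22
position: [0.646, 0.2216, 0.1965]
c1 15.2667 [0.6464 0.2202 0.1984]
t: 15.52
position: [0.6876, 0.2824, 0.1517]
c2 15.5667 [0.6873 0.2806 0.155 ]
c1 [304.07908499 133.38766825] crop 249 78
c2 [239.7523784  115.57109026] crop 184 60
```

View pics/cc.png

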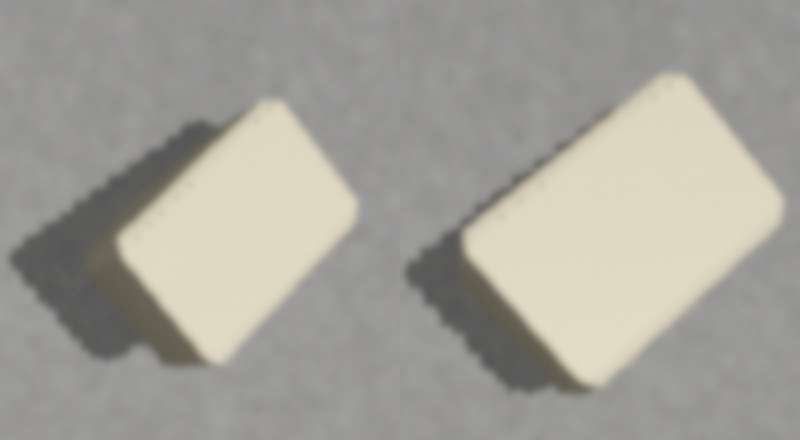

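Run:
```python
from h import *
import pickle
P1,P2=[pickle.load(open(n+'.pkl','rb'))[1] for n in('c1','c2')]
C={'top':((317,102.5),(252.7,78)),'right':((338.5,129.2),(280,111.2)),'bot':((303.5,169.2),(234,156.7)),'left':((278.5,138),(199.7,119.5))}
G={}
for k,(a,b) in C.items():
  X=tri([(P1,a),(P2,b)]);G[k]=X;print(k,X.round(4),(proj(P1,X)-a).round(1),(proj(P2,X)-b).round(1))
m=lambda a,b:(G[a]+G[b])/2
e=m('top','right')-m('left','bot');w=m('top','left')-m('right','bot')
for v in(e,w):print(np.linalg.norm(v),np.degrees(np.arctan2(v[1],v[0])),v)
print(np.mean(list(G.values()),0)); o=ctrl.observe();R=np.array(o['eef_rot']);print(o['position'],np.degrees(np.arctan2(R[1,0],R[0,0])))
```

```text
top [0.5856 0.306  0.03  ] [[ 0. -0.]] [[-0.  0.]]
right [0.622  0.3219 0.03  ] [[-0.1  0.3]] [[ 0.1 -0.4]]
bot [0.6472 0.2684 0.0602] [[ 0.  -0.1]] [[-0.   0.2]]
left [0.6069 0.252  0.0634] [[-0.1  0.4]] [[ 0.1 -0.5]]
0.06661092949464816 113.33574555736162 [-0.02318125  0.05373397 -0.03181676]
0.04168201849648339 -157.1073077248873 [-0.03837044 -0.01620254  0.00160551]
[0.61541464 0.2870583  0.04588933]
[0.68734536 0.2805908  0.15501191] 161.8168291512324
```

```bash
python3 jog.py '[[0.0531,-0.0358,0.03,0.85],[0.0531,-0.0358,0.06,0.85],[0.0531,-0.0358,0.06,0.85],[0.0531,-0.0358,0.06,0.85],[0.0531,-0.0358,0.06,0.85],[0.0531,-0.0358,0.06,0.85],[0.0531,-0.0358,0.06,0.85],[0.0531,-0.0358,0.06,0.85]]' 1.0 | head -2
cat > to.py <<'E'
import sys
from h import *
g=np.array(eval(sys.argv[1]));o=ctrl.observe();R=np.array(o['eef_rot']);d=g[:3]-o['position']
yaw=np.degrees(np.arctan2(R[1,0],R[0,0]));w=(g[3]-yaw+180)%360-180
print('t %.2f'%o['t'],'pos',np.round(o['position'],4),'yaw %.2f'%yaw,'F',np.round(o['force'],1),'open %.1fmm'%(o['opening']*88),'go',np.round(R.T@d,4),'turn %.3f'%-np.radians(w))
E
python3 jog.py '[[0,0,0,0]]' >/dev/null; python3 to.py '[.6257,.2631,.021,113.1]'
```

```text
t: 16.23
position: [0.6266, 0.2612, 0.103]
t 16.32 pos [0.6265 0.2617 0.1023] yaw 113.21 F [0.  1.  0.3] open 88.3mm go [ 0.0017 -0.0004  0.0813] turn 0.002
```

```bash
python3 jog.py '[[0.0017,0,0.04,0],[0.0017,0,0.07,0],[0.0017,0,0.0813,0],[0.0017,0,0.0813,0],[0.0017,0,0.0813,0]]' | grep -E 'pos|force'
python3 jog.py '[[0,0,0,0],[0,0,0,0],[0,0,0,0],[0,0,0,0],[0,0,0,0],[0,0,0,0],[0,0,0,0],[0,0,0,0]]' 0.4 4 | grep -E 'pos|force|open'
```

```text
position: [0.6261, 0.2644, 0.0205]
force: [-0.1, -0.7, 0.6]
gripper_force: 0.0
position: [0.6254, 0.2646, 0.0191]
force: [-1.5, -2.0, 1.3]
opening: 0.501
gripper_force: 4.0
```

```bash
python3 to.py '[.6257,.2631,.021,113.1]'; python3 jog.py '[[0.0026,0,-0.003,0],[0.006,0,-0.006,0],[0.011,0,-0.010,0],[0.0164,0,-0.0137,0],[0.0164,0,-0.0137,0]]' | grep -E 'pos|force|open'
python3 - <<'E'
from h import *
o=ctrl.observe();print(o['position'],o['force'],o['moment'])
E
```

```text
t 17.40 pos [0.6254 0.2646 0.0191] yaw 113.10 F [-1.5 -2.   1.3] open 44.1mm go [-0.0015 -0.0003 -0.0019] turn -0.000
position: [0.6188, 0.2813, 0.0338]
force: [-0.7, 0.8, -1.2]
opening: 0.497
gripper_force: 4.0
[0.6188242  0.28125925 0.03380143] [-0.6727346   0.77229478 -1.17892494] [0.24723791 0.00598519 0.03626876]
```

```bash
python3 jog.py '[[0.005,0,-0.0023,0],[0.0097,0,-0.0042,0],[0.015,0,-0.0056,0],[0.0199,0,-0.0067,0],[0.0252,0,-0.0072,0],[0.0305,0,-0.0074,0],[0.0305,0,-0.0074,0]]' | grep -E 'pos|force|open'
python3 - <<'E'
from h import *
import pickle
im,P=snap('scene','sc3.png');uv=proj(P,[.603,.31,.04])[0];print(uv)
o=ctrl.observe();print(o['position'],o['force'],o['moment'])
u,v=map(int,uv);a=cv2.resize(im[v-45:v+35,u-40:u+40],(600,600),interpolation=cv2.INTER_CUBIC)
cv2.imwrite('pics/s3.png',cv2.cvtColor(a,cv2.COLOR_RGB2BGR))
f=im[v-45:v+35,u-40:u+40].astype(int);m=(f[...,0]-f[...,2]>18)&(f[...,0]>60);ys,xs=np.nonzero(m);print(len(ys),xs.min(),xs.max(),ys.min(),ys.max())
E
```

```text
position: [0.6067, 0.3094, 0.0406]
force: [-0.6, 0.5, 4.8]
opening: 0.5
gripper_force: 4.0
[308.93029117 148.59086493]
[0.60685231 0.30901491 0.04046114] [-1.04107904 -0.15083884  4.43082885] [ 0.09358411 -0.00740507 -0.01262936]
435 0 63 17 79
```

View pics/s3.png

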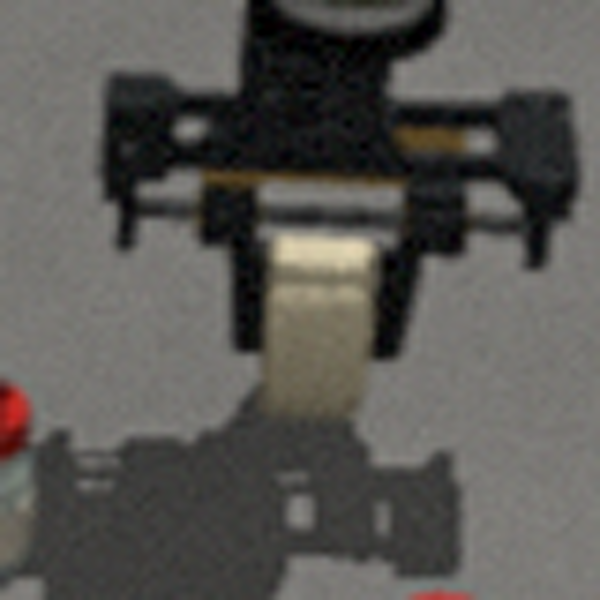

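```bash
python3 jog.py '[[0.003,0,-0.001,0],[0.006,0,-0.001,0],[0.009,0,-0.001,0],[0.012,0,-0.0005,0],[0.012,0,-0.0005,0]]' | grep -E 'pos|force:'
python3 jog.py '[[0.003,0,0.001,0],[0.006,0,0.002,0],[0.009,0,0.003,0],[0.009,0,0.003,0]]' | grep -E 'pos|force:'
python3 - <<'E'
from h import *
im,P=snap('scene');o=ctrl.observe();print(o['position'],o['force'],o['moment'])
uv=proj(P,[*o['position'][:2],.04])[0];u,v=map(int,uv)
a=im[v-45:v+35,u-40:u+40];cv2.imwrite('pics/s4.png',cv2.cvtColor(a,cv2.COLOR_RGB2BGR));f=a.astype(int)
m=((f[...,0]-f[...,2]>18)&(f[...,0]>60)).astype(np.uint8);k,l,st,c=cv2.connectedComponentsWithStats(m);print(uv,st[1:],c[1:])
for r in range(20,65,2): print(r,f[r,36:50,0].mean().round())
E
```

```text
position: [0.602, 0.3196, 0.0402]
force: [1.2, 0.9, -0.7]
gripper_force: 4.0
position: [0.5988, 0.3274, 0.0379]
force: [0.5, -1.2, 3.3]
gripper_force: 4.0
[0.59885917 0.32727707 0.03790201] [ 0.05451175 -1.17735285  1.89640027] [-0.22959881 -0.0368776   0.01458714]
[309.86373005 145.48559989] [[ 51  17  10   4  25]
 [ 26  23  27   2  38]
 [ 34  32  15  26 343]
 [  0  54   4  10  30]] [[55.6        18.36      ]
 [36.78947368 23.65789474]
 [40.64723032 44.63556851]
 [ 1.06666667 58.43333333]]
20 18.0
22 18.0
24 94.0
26 126.0
28 61.0
30 88.0
32 138.0
34 192.0
36 148.0
38 107.0
40 140.0
42 144.0
44 111.0
46 102.0
48 112.0
50 114.0
52 110.0
54 106.0
56 106.0
58 84.0
60 63.0
62 66.0
64 62.0
```

```bash
python3 jog.py '[[0.0005,0,0.0005,0],[0.001,0,0.001,0],[0.001,0,0.0015,0],[0.001,0,0.0015,0]]' 0.4 3 | grep -E 'pos|force:'
python3 jog.py '[[0,0,0,0],[0,0,0,0],[0,0,0,0],[0,0,0,0]]' 0.62 | grep -E 'pos|force|open'
python3 jog.py '[[0,0,0,0],[0,0,-0.001,0],[0,0,-0.03,0],[0,0,-0.07,0],[0,0,-0.11,0],[0,0,-0.13,0],[0,0,-0.13,0]]' 1.0 | head -2
python3 shot.py d1
```

```text
position: [0.5985, 0.328, 0.0361]
force: [0.3, -2.1, 4.0]
gripper_force: 3.0
position: [0.5982, 0.3282, 0.0358]
force: [0.6, -0.9, -0.2]
opening: 0.621
gripper_force: 0.0
t: 20.5
position: [0.6002, 0.3288, 0.1723]
d1 20.55 [0.5992 0.3284 0.1687]
```

```bash
python3 jog.py '[[-0.06,0,0.0,0],[-0.06,0,0.0,0],[-0.06,0,0,0]]' 1.0 | head -2
python3 shot.py d2
cat > poly.py <<'E'
import sys,pickle
from h import *
t=np.array([-.392,.920,0]);w=np.array([.920,.392,0])
for n in sys.argv[1:]:
    im,P,p,R=pickle.load(open(n+'.pkl','rb'));f=cv2.GaussianBlur(im,(3,3),0).astype(int)
    m=((f[...,0]-f[...,2]>14)&(f[...,0]>60)).astype(np.uint8);m[262:]=0
    k,l,st,c=cv2.connectedComponentsWithStats(m);uv=proj(P,[.6,.33,.04])[0]
    i=min(range(1,k),key=lambda i:np.hypot(*(c[i]-uv)) if st[i,4]>300 else 1e9)
    ct=cv2.findContours((l==i).astype(np.uint8),0,1)[0][0];q=cv2.approxPolyDP(ct,3,True)[:,0]
    print(n,st[i],q.tolist())
    g=f.mean(2);print('z.07 t,w:',[[round(float(v@t)*1000),round(float(v@w)*1000)] for v in cast(P,q,.07)-[.6151,.2879,0]])
    print('z0   t,w:',[[round(float(v@t)*1000),round(float(v@w)*1000)] for v in cast(P,q,0)-[.6151,.2879,0]])
    cx=int(c[i][0]);print('col profile',cx,[int(f[r,cx-3:cx+4].mean()) for r in range(st[i,1]-4,st[i,1]+st[i,3]+6,3)])
E
python3 poly.py d1 d2
```

```text
t: 20.8
position: [0.6228, 0.2693, 0.164]
d2 20.85 [0.622  0.2713 0.1642]
d1 [ 236  163   46   45 1949] [[237, 164], [240, 204], [276, 206], [281, 165]]
z.07 t,w: [[68, -20], [28, -18], [25, 18], [67, 22]]
z0   t,w: [[55, -26], [3, -23], [0, 23], [53, 28]]
col profile 258 [143, 158, 198, 197, 194, 191, 187, 184, 180, 176, 172, 167, 159, 146, 131, 114, 96, 100, 139]
d2 [ 237   91   51   62 2934] [[240, 92], [237, 105], [242, 149], [282, 150], [287, 94]]
z.07 t,w: [[68, -18], [58, -21], [20, -18], [19, 19], [67, 22]]
z0   t,w: [[73, -24], [60, -28], [11, -23], [9, 24], [71, 28]]
col profile 262 [144, 160, 209, 209, 205, 201, 198, 194, 190, 185, 182, 177, 173, 168, 161, 155, 147, 138, 129, 119, 108, 96, 85, 82]
```

```bash
python3 to.py '[.6061,.3115,.1,113.1]'
python3 jog.py '[[0.044,0.002,0.05,0],[0.044,0.002,0.065,0],[0.044,0.002,0.065,0],[0.044,0.002,0.065,0]]' 1.0 | head -2; python3 to.py '[.6061,.3115,.019,113.1]'
```

```text
t 20.85 pos [0.622  0.2713 0.1642] yaw 112.94 F [ 0.1  0.7 -0.7] open 87.9mm go [0.0432 0.0012 0.0642] turn -0.003
t: 21.18
position: [0.6048, 0.3153, 0.0989]
t 21.18 pos [0.6048 0.3153 0.0989] yaw 113.22 F [1.  0.1 1.1] open 87.9mm go [-0.004   0.0001  0.0799] turn 0.002
```

```bash
python3 jog.py '[[-0.004,0,0.04,0],[-0.004,0,0.07,0],[-0.004,0,0.08,0],[-0.004,0,0.08,0],[-0.004,0,0.08,0]]' | grep -E 'pos|force:'
python3 jog.py '[[0,0,0,0],[0,0,0,0],[0,0,0,0],[0,0,0,0],[0,0,0,0],[0,0,0,0],[0,0,0,0],[0,0,0,0]]' 0.4 4 | grep -E 'pos|force|open'
```

```text
position: [0.6092, 0.3106, 0.0232]
force: [-0.1, -0.2, 0.3]
gripper_force: 0.0
position: [0.6079, 0.3103, 0.0212]
force: [-1.7, -1.3, 2.7]
opening: 0.504
gripper_force: 4.0
```

```bash
python3 jog.py '[[0.003,0,-0.0024,0],[0.0075,0,-0.005,0],[0.0115,0,-0.0075,0],[0.0158,0,-0.0095,0],[0.0202,0,-0.011,0],[0.0246,0,-0.012,0],[0.0246,0,-0.012,0]]' | grep -E 'pos|force:'
python3 -c "
from h import *
o=ctrl.observe();print(o['force'],o['moment'])"
```

```text
position: [0.5981, 0.3342, 0.0339]
force: [-2.6, -1.9, 5.8]
gripper_force: 4.0
[-2.62207345 -1.85075785  5.78788518] [-0.33076276  0.44023345  0.03308364]
```

```bash
python3 shot.py e1; python3 poly.py e1; python3 -c "
from h import *
o=ctrl.observe();print(o['force'],o['opening']*88,o['position'])"
```

```text
e1 22.9 [0.5983 0.3339 0.0337]
e1 [  214   144    96   118 10724] [[224, 144], [216, 153], [214, 206], [221, 261], [301, 261], [309, 211], [306, 151], [299, 144]]
z.07 t,w: [[108, -13], [104, -16], [81, -18], [53, -16], [53, 21], [79, 24], [105, 21], [108, 18]]
z0   t,w: [[100, -23], [94, -28], [56, -32], [11, -28], [11, 33], [52, 37], [96, 33], [100, 28]]
col profile 261 [147, 159, 204, 207, 207, 206, 206, 206, 206, 206, 206, 206, 205, 205, 205, 205, 204, 204, 204, 204, 203, 203, 202, 200, 198, 196, 193, 191, 188, 186, 183, 180, 177, 174, 171, 168, 164, 160, 146, 118, 112, 110, 109]
[-1.89575992 -0.67916007  5.4516648 ] 44.09131435422986 [0.59830894 0.33390265 0.03371776]
```

```bash
python3 jog.py '[[0.004,0,-0.0015,0],[0.009,0,-0.0018,0],[0.0135,0,-0.0015,0],[0.018,0,-0.001,0],[0.0225,0,0,0],[0.027,0,0.0015,0],[0.027,0,0.0015,0]]' | grep -E 'pos|force:'
python3 shot.py e2; python3 poly.py e2
```

```text
position: [0.5873, 0.3592, 0.0311]
force: [-0.1, 0.6, -2.7]
gripper_force: 4.0
e2 23.5333 [0.5875 0.3585 0.031 ]
e2 [ 219  147   86  115 9337] [[232, 148], [226, 154], [220, 179], [219, 251], [224, 261], [298, 261], [303, 250], [304, 224], [303, 178], [297, 154], [289, 147]]
z.07 t,w: [[134, -10], [132, -12], [121, -15], [87, -17], [82, -15], [82, 19], [88, 21], [101, 21], [122, 20], [132, 17], [134, 14]]
z0   t,w: [[125, -17], [121, -21], [104, -26], [48, -29], [40, -26], [40, 30], [49, 34], [70, 33], [105, 31], [121, 26], [126, 21]]
col profile 261 [143, 151, 176, 182, 186, 190, 193, 196, 199, 202, 205, 204, 204, 204, 203, 203, 202, 202, 202, 201, 201, 201, 200, 200, 199, 199, 198, 198, 198, 197, 197, 196, 196, 195, 195, 194, 192, 165, 131, 125, 123, 141]
```

```bash
python3 jog.py '[[0.001,0,0.002,0],[0.002,0,0.004,0],[0.003,0,0.006,0],[0.003,0,0.006,0]]' | grep -E 'pos|force:'
python3 jog.py '[[0.001,0,0.001,0],[0.002,0,0.002,0],[0.002,0,0.003,0],[0.002,0,0.003,0]]' | grep -E 'pos|force:'
python3 jog.py '[[0,0,0.001,0],[0,0,0.002,0],[0,0,0.002,0]]' | grep -E 'pos|force:'
```

```text
position: [0.5865, 0.3609, 0.0252]
force: [-0.6, 0.5, -2.2]
gripper_force: 4.0
position: [0.5862, 0.3619, 0.0229]
force: [-3.7, -1.9, 5.2]
gripper_force: 4.0
position: [0.5862, 0.3618, 0.0209]
force: [-2.9, -0.8, 4.5]
gripper_force: 4.0
```

```bash
python3 jog.py '[[0,0,0.001,0],[0,0,0.0015,0],[0,0,0.0015,0]]' 0.4 3 | grep -E 'pos|force:'
python3 jog.py '[[0,0,0,0],[0,0,0,0],[0,0,0,0]]' 0.62 | grep -E 'pos|force|open'
python3 jog.py '[[-0.002,0,-0.001,0],[-0.01,0,-0.03,0],[-0.04,0,-0.07,0],[-0.06,0,-0.11,0],[-0.06,0,-0.13,0],[-0.06,0,-0.13,0]]' 1.0 | head -2
python3 shot.py f1; python3 jog.py '[[0.06,0,0,0],[0.06,0,0,0],[0.06,0,0,0]]' | head -2; python3 shot.py f2; sed -i 's/\[.6,.33,.04\]/[.58,.37,.03]/' poly.py; python3 poly.py f1 f2
```

```text
position: [0.5862, 0.3619, 0.0192]
force: [-2.9, -2.9, 4.4]
gripper_force: 3.0
position: [0.5861, 0.3625, 0.0189]
force: [-0.8, 0.0, 1.4]
opening: 0.621
gripper_force: 0.0
t: 25.45
position: [0.6127, 0.3064, 0.1566]
f1 25.5 [0.6112 0.3069 0.1529]
t: 25.75
position: [0.5836, 0.3659, 0.1476]
f2 25.8 [0.5845 0.3641 0.1476]
f1 [ 233   75   49   77 3521] [[238, 75], [233, 91], [236, 146], [241, 151], [275, 150], [279, 145], [280, 80], [275, 75]]
z.07 t,w: [[119, -13], [107, -17], [61, -16], [57, -12], [58, 18], [62, 22], [115, 22], [119, 17]]
z0   t,w: [[128, -18], [112, -23], [53, -22], [47, -16], [48, 23], [54, 27], [123, 27], [128, 22]]
col profile 256 [137, 152, 190, 193, 194, 195, 196, 197, 198, 199, 201, 202, 204, 205, 207, 204, 204, 201, 197, 193, 190, 186, 182, 178, 174, 170, 161, 100, 82]
f2 [ 239  140   47   76 3315] [[247, 140], [240, 151], [242, 211], [279, 214], [285, 190], [283, 145], [279, 140]]
z.07 t,w: [[134, -11], [124, -17], [70, -16], [68, 18], [90, 22], [130, 20], [134, 16]]
z0   t,w: [[127, -15], [115, -22], [44, -21], [40, 23], [70, 29], [122, 25], [127, 21]]
col profile 262 [139, 145, 167, 184, 192, 193, 193, 194, 194, 195, 195, 196, 196, 197, 197, 198, 198, 199, 196, 194, 190, 186, 182, 178, 174, 169, 148, 128, 141]
```

```bash
python3 to.py '[.5822,.3706,.012,113.1]'; python3 jog.py '[[0.006,0.001,0.04,0],[0.006,0.001,0.08,0],[0.006,0.001,0.11,0],[0.006,0.001,0.127,0],[0.006,0.001,0.127,0],[0.006,0.001,0.127,0]]' 1.0| grep -E 'pos|force:'; python3 to.py '[.5822,.3706,.012,113.1]'
```

```text
t 25.80 pos [0.5845 0.3641 0.1476] yaw 113.27 F [-0.1  0.4 -0.4] open 87.9mm go [0.0068 0.0007 0.1356] turn 0.003
position: [0.5846, 0.3676, 0.0214]
force: [0.2, -0.7, 0.4]
gripper_force: 0.0
t 26.30 pos [0.5846 0.3676 0.0214] yaw 113.05 F [ 0.2 -0.7  0.4] open 88.1mm go [ 0.0037 -0.001   0.0094] turn -0.001
```

```bash
python3 jog.py '[[0.0037,-0.001,0.005,0],[0.0037,-0.001,0.009,0],[0.0037,-0.001,0.009,0]]' | grep -E 'pos|force:'
python3 jog.py '[[0,0,0,0],[0,0,0,0],[0,0,0,0],[0,0,0,0],[0,0,0,0],[0,0,0,0],[0,0,0,0],[0,0,0,0]]' 0.4 20 | grep -E 'pos|force|open'
python3 jog.py '[[0,0,-0.005,0],[0,0,-0.03,0],[0,0,-0.07,0],[0,0,-0.11,0],[0,0,-0.15,0],[0,0,-0.18,0],[0,0,-0.18,0]]'| grep -E 'pos|force|open'
python3 to.py '[.651,-.038,.19,161.8]'
```

```text
position: [0.5821, 0.3716, 0.0134]
force: [0.3, -0.2, -0.9]
gripper_force: 0.0
position: [0.5822, 0.3714, 0.0132]
force: [-0.3, -0.1, 0.0]
opening: 0.498
gripper_force: 20.0
position: [0.5839, 0.3723, 0.201]
force: [0.6, 0.3, -1.2]
opening: 0.498
gripper_force: 20.0
t 27.80 pos [0.5839 0.3723 0.201 ] yaw 113.10 F [ 0.6  0.3 -1.2] open 43.8mm go [-0.4038 -0.0993  0.0098] turn -0.850
```

```bash
python3 jog.py '[[-0.31,-0.076,0,-0.85],[-0.31,-0.076,0,-0.85],[-0.31,-0.076,0,-0.85],[-0.31,-0.076,0,-0.85],[-0.31,-0.076,0,-0.85],[-0.31,-0.076,0,-0.85],[-0.31,-0.076,0,-0.85],[-0.31,-0.076,0,-0.85]]'| grep -E 'pos|force|open'
python3 jog.py '[[0,0,0,0]]' >/dev/null;python3 to.py '[.66,-.04,.2,161.8]'
```

```text
position: [0.6333, 0.0541, 0.1919]
force: [0.2, -0.0, -4.1]
opening: 0.498
gripper_force: 20.0
t 28.55 pos [0.6341 0.05   0.1917] yaw 161.46 F [ 0.5 -0.6 -3.1] open 43.9mm go [-0.0531 -0.0771 -0.0082] turn -0.006
```

```bash
python3 jog.py '[[-0.053,-0.077,-0.01,0],[-0.053,-0.077,-0.01,0],[-0.053,-0.077,-0.01,0],[-0.053,-0.077,-0.01,0]]'| head -2
python3 shot.py g1; python3 jog.py '[[-0.03,0.03,-0.04,0],[-0.03,0.03,-0.04,0],[-0.03,0.03,-0.04,0]]' | head -2; python3 shot.py g2
python3 - <<'E'
from h import *
import pickle
cr=[]
for n in('g1','g2'):
    im,P,_,_=pickle.load(open(n+'.pkl','rb'));uv=proj(P,[.559,-.008,.12])[0];x,y=[max(int(t),0) for t in uv-60];print(n,uv,'crop',x,y)
    cr.append(cv2.resize(im[y:y+120,x:x+120],(400,400),interpolation=cv2.INTER_CUBIC))
    f=cv2.GaussianBlur(im,(3,3),0);h=cv2.cvtColor(f,cv2.COLOR_RGB2HSV);m=((h[...,0]<12)&(h[...,1]>90)&(h[...,2]>40)&(h[...,1]<215)).astype(np.uint8)
    k,l,st,c=cv2.connectedComponentsWithStats(m);i=min(range(1,k),key=lambda i:np.hypot(*(c[i]-uv)) if st[i,4]>300 else 1e9)
    print(st[i],cv2.approxPolyDP(cv2.findContours((l==i).astype(np.uint8),0,1)[0][0],3,True)[:,0].tolist())
cv2.imwrite('pics/gc.png',cv2.cvtColor(np.hstack(cr),cv2.COLOR_RGB2BGR))
E
```

```text
t: 28.88
position: [0.6602, -0.0362, 0.2019]
g1 28.9333 [ 0.6598 -0.034   0.2018]
t: 29.18
position: [0.6993, -0.0109, 0.2449]
g2 29.2333 [ 0.6983 -0.0117  0.2433]
g1 [255.59308264  69.25142394] crop 195 9
[ 223   14   63  106 6213] [[228, 15], [223, 27], [228, 116], [279, 117], [284, 107], [285, 20], [280, 15]]
g2 [217.59598736  41.09142115] crop 157 0
[ 189    0   55   85 4389] [[189, 0], [194, 80], [198, 84], [238, 83], [243, 75], [241, 0]]
```

View pics/gc.png

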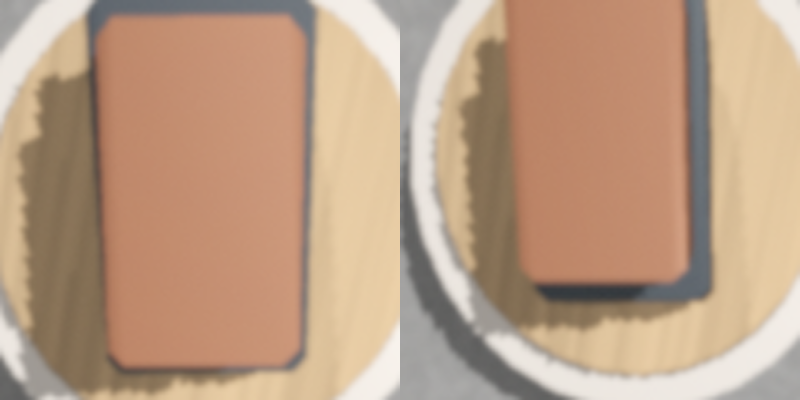

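```bash
python3 - <<'E'
from h import *
import pickle
P1,P2=[pickle.load(open(n+'.pkl','rb'))[1] for n in('g1','g2')]
print('BL',tri([(P1,(227.5,118)),(P2,(193.5,85))]),'BR',tri([(P1,(285,118)),(P2,(243.5,84.5))]))
q=[(224,14),(285.5,14),(285,118),(227.5,118)]
for z in(.125,.129,.133):
    X=cast(P1,q,z);print(z,(X[:,:2]*1000).round(1).tolist(),X.mean(0)[:2],[np.linalg.norm(X[i]-X[(i+1)%4]).round(4) for i in range(4)])
X=cast(P1,q,.129);v=(X[0]+X[1]-X[2]-X[3]);print(np.degrees(np.arctan2(v[1],v[0])))
E
python3 to.py '[.56,-.008,.18,161.8]'
```

```text
BL [ 0.587253   -0.0423523   0.12250947] BR [0.60197955 0.0027073  0.12581025]
0.125 [[516.9, -18.2], [531.2, 24.9], [601.9, 2.9], [587.1, -41.7]] [ 0.55928853 -0.00802962] [np.float64(0.0454), np.float64(0.0741), np.float64(0.0469), np.float64(0.0741)]
0.129 [[518.2, -18.1], [532.3, 24.2], [601.8, 2.6], [587.2, -41.2]] [ 0.55988029 -0.00813697] [np.float64(0.0446), np.float64(0.0727), np.float64(0.0461), np.float64(0.0727)]
0.133 [[519.6, -18.0], [533.4, 23.5], [601.6, 2.3], [587.3, -40.7]] [ 0.56047204 -0.00824432] [np.float64(0.0438), np.float64(0.0714), np.float64(0.0453), np.float64(0.0714)]
162.1173679660316
t 29.23 pos [ 0.6983 -0.0117  0.2433] yaw 161.94 F [-0.6  0.6 -3.5] open 43.7mm go [ 0.1327 -0.0394  0.0631] turn 0.002
```

```bash
python3 jog.py '[[0.133,-0.039,0,0],[0.133,-0.039,0.02,0],[0.133,-0.039,0.04,0],[0.133,-0.039,0.05,0],[0.133,-0.039,0.06,0],[0.133,-0.039,0.06,0],[0.133,-0.039,0.06,0]]'| grep -E 'pos|force:'; python3 to.py '[.5595,-.008,.142,162]'
```

```text
position: [0.5596, -0.0092, 0.1831]
force: [-0.6, 0.5, -2.6]
gripper_force: 20.0
t 29.82 pos [ 0.5596 -0.0092  0.1831] yaw 161.81 F [-0.6  0.5 -2.6] open 43.9mm go [0.0004 0.0011 0.0411] turn -0.003
```

```bash
python3 jog.py '[[0,0.0008,0.01,0],[0,0.0008,0.02,0],[0,0.0008,0.028,0],[0,0.0008,0.032,0],[0,0.0008,0.034,0],[0,0.0008,0.036,0],[0,0.0008,0.036,0]]'| grep -E 'pos|force:'
python3 to.py '[.5595,-.008,.142,162]'
python3 jog.py '[[0,0,0.001,0],[0,0,0.002,0],[0,0,0.002,0]]'| grep -E 'pos|force:'
```

```text
position: [0.5598, -0.0089, 0.1469]
force: [-0.1, 0.8, -2.6]
gripper_force: 20.0
t 30.40 pos [ 0.5598 -0.0089  0.1469] yaw 161.79 F [-0.1  0.8 -2.6] open 43.9mm go [0.0005 0.0007 0.0049] turn -0.004
position: [0.5597, -0.0089, 0.1452]
force: [0.7, 0.6, -3.3]
gripper_force: 20.0
```

```bash
python3 jog.py '[[0,0,0.001,0],[0,0,0.0015,0],[0,0,0.0015,0]]' 0.4 8| grep -E 'pos|force:'
python3 jog.py '[[0,0,0.001,0],[0,0,0.001,0],[0,0,0.001,0]]' | grep -E 'pos|force:'
```

```text
position: [0.5597, -0.0088, 0.1436]
force: [-0.1, -0.2, -3.7]
gripper_force: 8.0
position: [0.5597, -0.0088, 0.1426]
force: [-0.5, 0.6, -2.7]
gripper_force: 8.0
```

```bash
python3 jog.py '[[0,0,0.0005,0],[0,0,0.001,0],[0,0,0.001,0]]' | grep -E 'pos|force:'
python3 jog.py '[[0,0,0.0005,0],[0,0,0.001,0],[0,0,0.001,0]]' | grep -E 'pos|force:'
```

```text
position: [0.5598, -0.0089, 0.1425]
force: [-3.0, 0.7, 5.1]
gripper_force: 8.0
position: [0.56, -0.0089, 0.1423]
force: [-5.1, 0.2, 10.0]
gripper_force: 8.0
```

```bash
python3 jog.py '[[0,0,-0.0005,0],[0,0,-0.0005,0],[0,0,-0.0005,0]]' 0.4 3 | grep -E 'pos|force:'
python3 jog.py '[[0,0,0,0],[0,0,0,0]]' 0.55| grep -E 'pos|force|open'
python3 jog.py '[[0,0,0,0],[0,0,0,0],[0,0,0,0],[0,0,-0.002,0],[0,0,-0.03,0],[0,0,-0.06,0],[0,0,-0.09,0],[0,0,-0.11,0]]' 1.0 | grep -E 'pos|force|open'
python3 jog.py '[[-0.05,0,-0.02,0],[-0.10,0,-0.02,0],[-0.14,0,-0.02,0],[-0.14,0,-0.02,0]]' | head -2
python3 shot.py k1
python3 - <<'E'
from h import *
import pickle
im,P,_,_=pickle.load(open('k1.pkl','rb'));f=cv2.GaussianBlur(im,(3,3),0);h=cv2.cvtColor(f,cv2.COLOR_RGB2HSV)
uv=proj(P,[.56,-.008,.18])[0];print('ridge',uv,f[int(uv[1]),int(uv[0])])
g=f.astype(int)
m=((h[...,1]<80)&(g[...,0]-g[...,2]>14)&(g[...,0]>60)).astype(np.uint8);k,l,st,c=cv2.connectedComponentsWithStats(m)
i=min(range(1,k),key=lambda i:np.hypot(*(c[i]-uv)) if st[i,4]>300 else 1e9);ct=cv2.findContours((l==i).astype(np.uint8),0,1)[0][0]
q=cv2.approxPolyDP(ct,3,True)[:,0];print(st[i],q.tolist());print((cast(P,q,.16)[:,:2]*1000).round().tolist())
for n,z in(('top',.18),('scene',.16)):
    im,P=snap(n,'end_'+n+'.png')
    for nm,p in dict(j1=(.726,.122,.075),j2=(.52,.159,.075),j3=(.626,-.176,.075)).items():
        g=im.astype(int);mm=((g[...,0]>120)&(g[...,1]<60)).astype(np.uint8);k,l,st,c=cv2.connectedComponentsWithStats(mm);uv=proj(P,p)[0];j=min(range(1,k),key=lambda j:np.hypot(*(c[j]-uv)));print(n,nm,uv.round(1),c[j].round(1))
    b,Q=cv2.imread('pics/%s0.png'%n),P;
    d=cv2.absdiff(cv2.cvtColor(im,cv2.COLOR_RGB2BGR),b).max(2)
    uv=proj(P,[.385,-.154,.05])[0].astype(int);print('mill diff',d[uv[1]-10:uv[1]+10,uv[0]-8:uv[0]+8].max(), d[uv[1]-10:uv[1]+10,uv[0]-8:uv[0]+8].mean())
E
```

```text
position: [0.5601, -0.0089, 0.1418]
force: [-1.2, -1.0, 5.0]
gripper_force: 3.0
position: [0.5597, -0.0088, 0.1408]
force: [-0.1, 0.0, 0.0]
opening: 0.548
gripper_force: 0.0
position: [0.5601, -0.0089, 0.2542]
force: [1.3, -0.0, -0.0]
opening: 1.002
gripper_force: 0.0
t: 33.07
position: [0.6951, -0.0541, 0.27]
k1 33.1167 [ 0.6959 -0.0547  0.2688]
ridge [264.12112726  18.22572816] [227 220 200]
[ 208    0  111  107 7209] [[225, 0], [211, 22], [208, 42], [210, 62], [223, 87], [238, 100], [254, 106], [276, 105], [298, 93], [313, 71], [318, 51], [316, 26], [301, 0], [234, 0], [239, 81], [281, 86], [262, 92], [258, 103], [257, 92], [250, 102], [233, 94], [212, 63], [211, 31], [229, 0]]
[[531.0, -33.0], [543.0, -50.0], [556.0, -58.0], [572.0, -62.0], [595.0, -58.0], [609.0, -49.0], [619.0, -37.0], [625.0, -17.0], [621.0, 5.0], [607.0, 23.0], [593.0, 31.0], [574.0, 34.0], [551.0, 27.0], [534.0, -26.0], [594.0, -43.0], [610.0, -8.0], [610.0, -26.0], [618.0, -33.0], [608.0, -30.0], [615.0, -39.0], [603.0, -52.0], [573.0, -61.0], [549.0, -52.0], [532.0, -30.0]]
top j1 [204.1 125.1] [203.5 122.7]
top j2 [190.2 205.8] [189.1 204.7]
top j3 [322.1 161. ] [320.3 158.1]
mill diff 48 16.65
scene j1 [324.7 186.2] [326.7 187. ]
scene j2 [263.6 157.3] [262.6 157.2]
scene j3 [235.7 247.2] [238.7 247.4]
mill diff 62 20.578125
```

Run:
```python
from h import *
R=lambda n:cv2.cvtColor(cv2.imread('pics/'+n+'.png'),cv2.COLOR_BGR2RGB).astype(int)
for n in('top','scene'):
    for s in(n+'0','end_'+n):
        g=R(s);out=[]
        for m in(((g[...,0]>120)&(g[...,1]<60)),):
            k,l,st,c=cv2.connectedComponentsWithStats(m.astype(np.uint8));out+=sorted([c[i].round(1).tolist() for i in range(1,k) if st[i,4]>30])
        uv=(318,257) if n=='top' else (159,215); w=g[uv[1]-22:uv[1]+22,uv[0]-16:uv[0]+16];m=(w[...,0]-w[...,2]>15)&(w[...,0]<110);ys,xs=np.nonzero(m);out.append((len(ys),xs.mean().round(1),ys.mean().round(1)))
        print(s,out)
im,P=snap('scene');g=cv2.GaussianBlur(im,(3,3),0).astype(int)
x=np.array([np.cos(np.radians(-18)),np.sin(np.radians(-18)),0]);y=np.array([-x[1],x[0],0]);
# cap x axis = -tool x = yaw -18
o=np.array([.5597,-.0088,.129])-x*.002;V=np.array([o+x*a+y*b+[0,0,c] for b in(-.022,.022) for a,c in((-.036,0),(.034,0),(.0396,.0315),(.0049,.0515),(-.032,.03))])
q=proj(P,V);print(q.round(0).tolist());hull=cv2.convexHull(q.astype(np.float32)).astype(int);M=np.zeros(im.shape[:2],np.uint8);cv2.fillPoly(M,[hull],1)
red=(g[...,0]-g[...,1]>25);m=(g[...,0]-g[...,2]>10)&(g[...,0]-g[...,1]<22)
u0,v0=M.nonzero()[1].min(),M.nonzero()[0].min()
for r in range(v0-6,v0+60,3):print(r,''.join('#R.'[0 if a else 1 if b else 2]+('*' if c else ' ') for a,b,c in zip(m[r,u0-12:u0+48:2],red[r,u0-12:u0+48:2],M[r,u0-12:u0+48:2])))
```

```text
top0 [[189.0, 204.6], [203.5, 122.6], [322.5, 158.7], (231, np.float64(15.6), np.float64(22.0))]
end_top [[189.1, 204.7], [203.5, 122.7], [320.3, 158.1], (197, np.float64(15.3), np.float64(21.8))]
scene0 [[237.2, 249.1], [264.5, 156.7], [326.8, 186.9], (437, np.float64(16.5), np.float64(24.4))]
end_scene [[238.7, 247.4], [262.6, 157.2], [326.7, 187.0], (445, np.float64(16.6), np.float64(24.8))]
[[230.0, 176.0], [249.0, 189.0], [250.0, 180.0], [240.0, 167.0], [231.0, 168.0], [243.0, 169.0], [261.0, 181.0], [263.0, 173.0], [253.0, 160.0], [244.0, 160.0]]
153 . . . . . . . . . . . . . . . . . . . . . . R R R . . . . . 
156 . . . . . . . . . . . . . . . . . . . . R R R R R . . . . . 
159 . . . . . . . . . . . . . . . . #*.*. . R R R R R . . . . . 
162 . . . . . . . . . . # #*#*#*#*#*#*#*#*. # R R R R . . . . . 
165 . . . . . . . # #*#*#*#*#*#*#*#*#*#*#*#*.*. # # # . . . . . 
168 . . . . . . .*#*#*#*#*#*#*#*#*#*#*#*#*#*#*.*. . . . . . . . 
171 . . . . . . .*#*#*#*#*#*#*#*#*#*#*#*#*#*#*#*#*. . . # . . . 
174 . . . . . . .*#*#*#*#*#*#*#*#*#*#*#*#*#*#*#*#*# # # # . . . 
177 . . . . . . . #*#
[... 187 characters left out ...]
 . . . # R R R R .*#*#*#*#*R R R R R # . . . . . . 
189 . . . # R # . . . . # R R R R R*R R . R . # R R R # . . . . 
192 . . # R R . . . . . . # R R R R R R R # . . . R R R # # . . 
195 . # . R R R . . . . . . . # R R R # . . . . . R R R . # # . 
198 # # R R . # # # . . . . . . . . . . . . . . # R R R R # # . 
201 # # R R # # # # # # . . . . . . . . . . . . # R R R R # # . 
204 # # # . # # # # # # # # . . . . . . . . # R R R R R # # # . 
207 # # # # # # # # # # # # # # . . . . # R R R R R R # # # # . 
210 . # # # # # # # # # # # # # # # # . R R R R R R # # # # . . 
213 . . . # # # # # # # # # # # # # . R R R R # # # # # # . . . 
216 . . . . # # # # # # # # # # # # # # # # # # # # # . . . . .
```

```bash
python3 jog.py '[[0,0.1,-0.05,0],[0,0.1,-0.05,0],[0,0.2,-0.06,0],[0,0.25,-0.06,0],[0,0.25,-0.06,0],[0,0.25,-0.06,0],[0,0.25,-0.06,0],[0,0.25,-0.06,0]]' | grep -E 'pos'
python3 - <<'E'
from h import *
for n in('top','scene'):
    im,P=snap(n,'fin_'+n+'.png');g=im.astype(int);k,l,st,c=cv2.connectedComponentsWithStats(((g[...,0]>120)&(g[...,1]<60)).astype(np.uint8));print(n,sorted([c[i].round(1).tolist()+[int(st[i,4])] for i in range(1,k) if st[i,4]>30]))
    g=cv2.cvtColor(cv2.imread('pics/%s0.png'%n),cv2.COLOR_BGR2RGB).astype(int);k,l,st,c=cv2.connectedComponentsWithStats(((g[...,0]>120)&(g[...,1]<60)).astype(np.uint8));print(n,sorted([c[i].round(1).tolist()+[int(st[i,4])] for i in range(1,k) if st[i,4]>30]))
E
```

```text
position: [0.7386, 0.181, 0.317]
top [[193.2, 204.2, 65], [203.0, 122.7, 157], [322.5, 158.8, 179]]
top [[189.0, 204.6, 179], [203.5, 122.6, 167], [322.5, 158.7, 173]]
scene [[237.1, 248.6, 190], [264.8, 157.2, 75], [327.0, 186.6, 93]]
scene [[237.2, 249.1, 171], [264.5, 156.7, 87], [326.8, 186.9, 101]]
```

Unobstructed views show all three jars where they started, so nothing was disturbed. The tower matches its expected pose, so I'm handing in.

```bash
python3 jog.py '[[0,0,0,0],[0,0,0,0]]' | head -1; python3 -c "
from rig import ctrl
print(ctrl.close_job())"
```

```text
t: 34.2
the job is handed in; nothing more can be done
None
```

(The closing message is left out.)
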